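# Close up the potting box

### The job

Close up the grey potting box on the courtyard shelf: first push the upright orange inner flap down with the fingertips until it lies flat, all the way down, and only then push the green cover over and shut on top of it, fully closed. Work by pushing only, without slamming the cover; do not pick anything up, and leave everything else in the box and on the shelf where it is, standing as it stands.

Things in the scene. Friction and masses are not known exactly. Their poses are not given: they have to be found in the camera images.
- box: Grey plastic potting box, fixed on the shelf's cement board (top at z = 102 mm), open on top: 140 (its x) x 180 (its y) x 60 mm high, walls 5 mm. Origin at the centre of its underside. Its x axis points from the flap's hinge side (nearest the robot) to the cover's hinge side (far); z up. Turned at most 0.45 rad.
- flap (a joint): Angle (rad) of the orange flap, a plate 65 mm long from hinge to free edge, 156 mm wide along the box's y, 5 mm thick. 0 (stop) = flat inside the box, its upper face 5.5 mm below the rim; 1.57 = upright above the near wall, where it about starts. It folds towards the box's +x, away from the robot. Friction hinge: stays where left; takes about 1.5 N at its edge.
- flap_hinge (a point): Centre of the flap's hinge line: at x -62 mm, y 0, z 52 mm in the box's frame; axes as the box. The plate's mid-plane passes through it.
- flap_edge (a point): Middle of the flap's free edge (mid-thickness), 65 mm from its hinge; moves with the flap.
- cover (a joint): Angle (rad) of the green cover, a plate 146 mm long from hinge to free edge, 186 mm wide along the box's y, 8 mm thick. 0 (stop) = shut, level on the rim; 1.57 = upright on the far side, where it about starts; limit 1.8. It shuts towards the box's -x, to the robot. Friction hinge: stays where left, does not fall; takes about 2 N near its edge.
- cover_hinge (a point): Centre of the cover's hinge line: at x 73 mm, y 0, z 64 mm in the box's frame; axes as the box. The plate's mid-plane passes through it.
- cover_edge (a point): Middle of the cover's free edge (mid-thickness), 146 mm from its hinge; moves with the cover.
- dibber: Bystander: T-shaped wooden dibber with a steel point, 140 x 50 x 20 mm, lying loose along the box's y in the far half of the box. Origin under the shaft, on the box floor.
- nozzle: Bystander: small brass hose nozzle, 28 mm across, 34 mm high, standing loose in the near half of the box, under where the flap goes (it is low enough to fit beneath). Origin at the centre of its foot.
- pot: Bystander: blue glazed pot, 120 mm across, 110 mm high, loose on the board beside the box on its +y side. Origin at the centre of its foot.
- trowel: Bystander: steel trowel with dark wooden handle, about 290 mm long along its x, 70 mm wide, 22 mm high, loose on the board beside the box on its -y side. Origin under its middle.
- funnel: Bystander: black plastic funnel standing on its mouth, 104 mm across, 110 mm high, loose towards an end of the board. Origin at the centre of its mouth, on the board.
- saucer: Bystander: white ceramic saucer, 110 mm across, 20 mm high, loose towards an end of the board. Origin at the centre of its foot.
- sprayer: Bystander: hand sprayer, clear bottle 84 mm across with blue head and red press button, 200 mm high, loose towards an end of the board. Origin at the centre of its foot.
- clay_pot: Bystander: small terracotta pot, 84 mm across, 75 mm high, loose towards an end of the board. Origin at the centre of its foot.

How it is judged:
By the outcome, as a careful person would: the job done as asked, in the order asked, and still so for the second after the job is handed in, with the robot touching nothing.
It also fails if it takes over 54 s, if anything falls off the work surface, if the arm or the gripper's body presses on something with over 40 N, if the wrist force passes 120 N, or if a joint passes its speed limit or range.

### The arm

A 6-joint arm with a two-finger parallel gripper is mounted at the origin on the work surface. World frame = base frame: x ahead of the robot, y to its left, z up, the work surface at z = 0. Lengths are in m, angles in rad, forces in N, time in s.
With the tool pointing down it reaches from about 0.35 to 0.775 m from the base axis. Payload 7.3 kg.
Tool frame: the origin (TCP) lies midway between the tips of the shut fingers; the grasp point (between the pads) lies robot.grasp_offset behind it (robot.grasp_offset is the distance from the TCP to the grasp point, in m); z points along the fingers, x is the direction in which the jaws open and shut, and the axes are right-handed (so a half turn about z gives the same grasp; the last joint's range is limited). The gripper opens to 92 mm and grips with 3 to 60 N. Pads are 19 mm wide; open, the fingers measure 130 mm over their backs; the gripper's body (75 mm by 190 mm) begins 47 mm behind the grasp point.
Start: joints at [1.021, 0.342, 1.524, -0, 1.275, -0.146], TCP at [0.206, 0.483, 0.227] pointing down, gripper open.
Joint ranges: [-2.53, 2.53], [-0.77, 2.02], [0.04, 2.7], [-1, 4.14], [0.28, 2.66], [-3.11, 3.11]. Speed limits (rad/s): [2.57, 2.57, 3.14, 3.14, 3.14, 3.14].

### API

Orientations are given as [roll, pitch, yaw] about the fixed x, y, z axes, in that order (R = Rz(yaw) Ry(pitch) Rx(roll)).
In Python, from cell import robot gives the robot as it stands. The module is installed in compiled form; this text tells all that it offers.
- The arm moves only by the tool move_arm, never from a script. Its argument "increments" is a list of rows, each a list of 7 numbers: the finger opening in mm, from 0 to 91.8, then the shift along the tool's x, y, z in mm, then the turn, a rotation vector about the tool's x, y, z in rad. A call has 1 to 12 rows; each row shifts and turns the pose as measured when the row begins, along the tool's axes as they then stand; what a row does not reach is not made up. A row lasts 1/8 s, in which the tool goes at most 62.5 mm and 10.7 degrees, less where a joint would pass 70% of its speed; a pose out of reach is approached as far as the arm can. A call is refused whole if a number of a shift passes 62.5 or a number of a turn 0.188, either way. A call with a gripper value outside its range is refused whole. The fingers move at their own pace and stop on an object; "newtons" is the grip in N (left out, the last holds). Time passes only in rows, so rows that do not move let the fingers close. It gives the time, the measured TCP pose, the force and the opening at its end, in the units of the state.
- robot.observe(): the state, without advancing time (a new reading comes with each control period).
- robot.read_camera(name): name is "side" or "top" or "wrist"; returns a dict with "img" (384x512x3 uint8, red, green, blue), "fx", "fy", "cx", "cy" (pixels), "k1" (the pictures are not rectified: a ray, as slopes to the right and down, at radius r is drawn at 1 + k1 r^2 times it, then the intrinsics apply), "T" (4x4, takes a point from camera to world coordinates). Camera axes: x right, y down, z forward; pixel columns grow to the right and rows downward; lengths in m; the calibration is good to about 2 mm. A picture is of the moment at which its call begins. There is no depth.
- robot.hand_in(): hands the job in, once; it reports no verdict.
Trained networks look in the newest picture that a camera, given by its name, has taken for a name from the list of things; names that differ only in an ending like _2 or _b are one class to them, and where a whole thing is asked for, a point or a joint stands for the part that bears it (a point fixed in the world has none). Each returns a list of dicts, best first, with "conf" (0 to 1); they miss things now and then, are a little off and sometimes report something else, mostly with a low value. They report only what shows in the picture. A call takes as long as a camera call.
- robot.look_for(thing, camera): "rect" ([left, top, width, height] in pixels, round what is visible of it).
The state is a dict: "time": time; "qpos": joint angles; "qvel": joint speeds; "joint_efforts": joint torques, N m; "tool_pos": TCP position; "tool_rot": TCP orientation; "contact_force": force on the tool from outside, world axes, zero at the start; "torque": the same for the moment, N m; "opening": finger opening in m.
Only numpy, scipy, OpenCV 4.12 (cv2) and the standard library are available. Lean on these libraries where they do the work, as an engineer would, in place of code of your own. Each camera call takes 0.05 s, during which the arm holds its last target.

## Working session

There is one attempt and no reset: what is moved stays moved. The work goes in short steps, Python scripts to look and compute and a tool call to move; the robot and the scene stay as the last step left them, time stands still between calls to the robot, and variables do not carry over. Pictures are saved under pics/ and viewed, and the job is handed in when it is done.

Besides the shell and the picture viewer there is one more tool, called after "Emit:" as name(argument=value, ...), one argument or row to a line, values as JSON. move_arm: Moves the arm, as the interface text tells. Its arguments: {"type":"object","properties":{"increments":{"type":"array"},"newtons":{"type":"number"}},"required":["increments"]}

```bash
mkdir -p pics
cat > h.py <<'E'
from cell import robot
import numpy as np, cv2
def snap(n,fn):
    c=robot.read_camera(n); cv2.imwrite('pics/'+fn,cv2.cvtColor(c['img'],cv2.COLOR_RGB2BGR)); return c
def ray(c,u,v):
    x=(u-c['cx'])/c['fx'];y=(v-c['cy'])/c['fy']
    K=np.array([[c['fx'],0,c['cx']],[0,c['fy'],c['cy']],[0,0,1.]])
    p=cv2.undistortPoints(np.array([[[u,v]]],float),K,np.array([c['k1'],0,0,0.]))[0,0]
    T=np.array(c['T']);return T[:3,3],T[:3,:3]@np.array([p[0],p[1],1])
def atz(c,u,v,z):
    o,d=ray(c,u,v);return o+d*(z-o[2])/d[2]
def proj(c,P):
    T=np.linalg.inv(np.array(c['T']));P=np.atleast_2d(P)
    r=cv2.Rodrigues(T[:3,:3])[0]
    K=np.array([[c['fx'],0,c['cx']],[0,c['fy'],c['cy']],[0,0,1.]])
    return cv2.projectPoints(P.astype(float),r,T[:3,3],K,np.array([c['k1'],0,0,0.]))[0][:,0]
def big(n,fn,roi=None):
    pass
E
python3 - <<'E'
from h import *
np.set_printoptions(precision=3,suppress=True)
for n in ['side','top','wrist']:
    c=snap(n,n+'0.png'); print(n,c['fx'],c['cx'],c['cy'],c['k1']);print(np.array(c['T']))
    for t in ['box','flap','cover','dibber','nozzle','pot','trowel','funnel','sprayer']:
        r=robot.look_for(t,n)
        if r: print(t,[(x['rect'],round(x['conf'],2)) for x in r[:2]])
print(robot.observe())
E
```

```text
side 382.1470139383264 253.24181862212328 194.39518885568333 -0.005042723216635399
[[ 0.978 -0.132  0.163  0.35 ]
 [-0.209 -0.681  0.702 -0.815]
 [ 0.018 -0.72  -0.693  0.959]
 [ 0.     0.     0.     1.   ]]
box [([210.5, 120.3, 62.9, 89.8], 0.62)]
flap [([217.3, 147.0, 16.2, 37.7], 0.52), ([241.3, 115.3, 37.1, 40.6], 0.44)]
cover [([256.2, 122.6, 17.9, 71.1], 0.62)]
dibber [([191.6, 215.9, 90.8, 21.8], 0.66), ([248.2, 169.9, 8.8, 24.4], 0.54)]
nozzle [([236.1, 170.6, 8.2, 13.3], 0.47), ([224.0, 352.3, 46.9, 31.7], 0.4)]
pot [([238.8, 115.7, 40.6, 40.1], 0.79)]
trowel [([188.8, 215.3, 96.2, 23.2], 0.92), ([224.9, 351.1, 47.6, 32.9], 0.23)]
funnel [([223.1, 352.7, 49.8, 29.8], 0.7)]
sprayer [([308.4, 320.2, 42.1, 63.8], 0.64)]
top 353.09124423042493 252.76934056452998 189.16428758995093 0.004749714109746815
[[ 0.003 -0.993  0.117  0.421]
 [-1.    -0.003 -0.     0.008]
 [ 0.001 -0.117 -0.993  1.394]
 [ 0.     0.     0.     1.   ]]
box [([197.8, 170.8, 65.7, 57.4], 0.8)]
flap [([204.2, 170.8, 53.4, 24.3], 0.55), ([196.6, 207.3, 43.3, 14.4], 0.41)]
cover [([206.3, 168.5, 52.9, 26.6], 0.6
[... 276 characters left out ...]
3, 42.9, 29.9], 0.96), ([198.5, 167.1, 59.9, 63.3], 0.65)]
wrist 316.6102658565334 256.269310247641 190.90630292721855 -0.04489299166694259
[[ 0.393  0.882  0.26   0.136]
 [ 0.92  -0.376 -0.111  0.512]
 [-0.     0.283 -0.959  0.385]
 [ 0.     0.     0.     1.   ]]
{'time': 1.5, 'qpos': array([ 1.021,  0.342,  1.524, -0.   ,  1.275, -0.146]), 'qvel': array([-0.   ,  0.001, -0.001,  0.   ,  0.002,  0.   ]), 'joint_efforts': array([  0.002, -43.113, -24.448,   0.072,   0.048,  -0.   ]), 'tool_pos': array([0.206, 0.483, 0.227]), 'tool_rot': array([ 3.142, -0.   ,  1.167]), 'contact_force': array([-0.282,  0.385,  0.328]), 'torque': array([-0.056, -0.004, -0.034]), 'opening': 0.09184044587505383}
```

View enlarged.

Run:
```python
import cv2
a=cv2.imread('pics/top0.png');cv2.imwrite('pics/top0z.png',cv2.resize(a[140:260,140:300],None,fx=5,fy=5,interpolation=2))
a=cv2.imread('pics/side0.png');cv2.imwrite('pics/side0z.png',cv2.resize(a[100:250,180:300],None,fx=4,fy=4,interpolation=2)[:600])
```

```text
(no output)
```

View pics/top0.png

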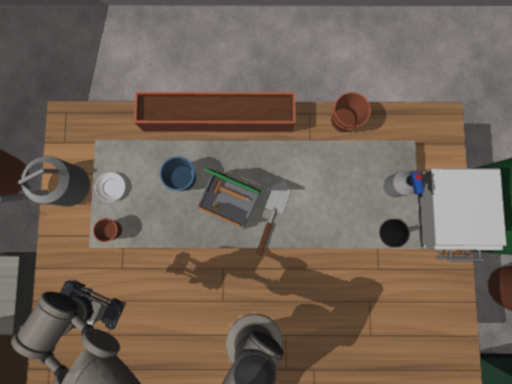

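View pics/side0.png

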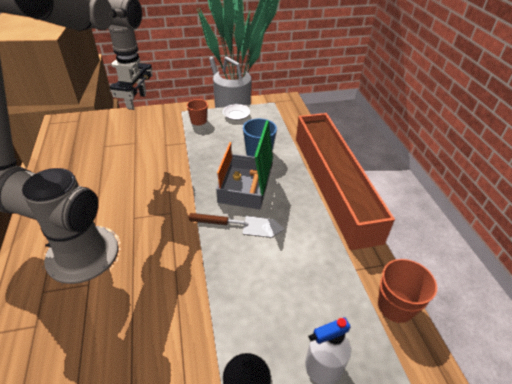

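```bash
ls pics
```

```text
side0.png
side0z.png
top0.png
top0z.png
wrist0.png
```

View pics/top0z.png

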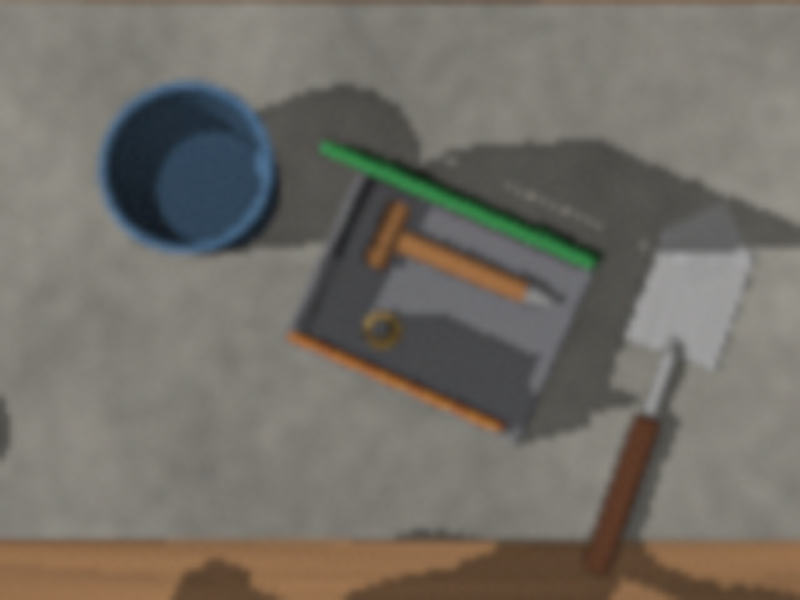

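View pics/side0z.png

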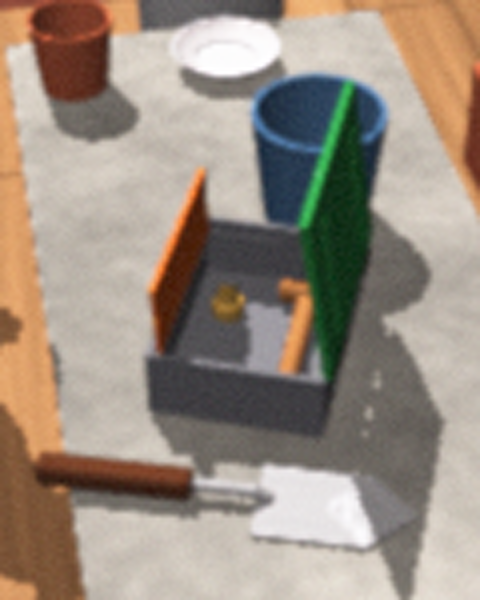

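```bash
cat > fit.py <<'E'
from h import *
import pickle
from scipy.optimize import least_squares
def R(y): return np.array([[np.cos(y),-np.sin(y),0],[np.sin(y),np.cos(y),0],[0,0,1]])
def flap(a,y,s=.065,o=0): return [-.062+s*np.cos(a)-o*np.sin(a),y,.052+s*np.sin(a)+o*np.cos(a)]
def cov(b,y,s=.146,o=0): return [.073-s*np.cos(b)+o*np.sin(b),y,.064+s*np.sin(b)+o*np.cos(b)]
def W(p,q): return R(p[2])@np.array(q).T+np.array([p[0],p[1],.102])
E
python3 - <<'E'
from fit import *
ct=robot.read_camera('top');cs=robot.read_camera('side')
pickle.dump((ct,cs),open('cams.pkl','wb'))
def obs(p):
    a,b=p[3:5]
    T=[(flap(a,.078),198.2,206.7),(flap(a,-.078),240.5,225.3),(cov(b,.093),204.2,169.2),(cov(b,-.093),259.3,192.1)]
    S=[(flap(a,.078),230.8,142.7),(flap(a,-.078),218.4,172.8),(cov(b,.093),267.2,120.7),(cov(b,-.093),255.7,156.5),([-.07,-.09,0],217.3,201.1),([.07,-.09,0],260.3,208.5),([-.07,-.09,.06],217.2,189.5)]
    return T,S
def res(p):
    T,S=obs(p);r=[]
    for c,L in((ct,T),(cs,S)):
        uv=proj(c,np.array([W(p,q[0]) for q in L]));r.append(uv-np.array([[q[1],q[2]] for q in L]))
    return np.vstack(r).ravel()
s=least_squares(res,[.5,.05,-.4,1.57,1.57],loss='soft_l1')
np.set_printoptions(precision=4,suppress=True)
print(s.x);print(s.fun.reshape(-1,2))
p=s.x
for n,q in dict(fe=flap(p[3],0),fh=flap(0,0,0),ce=cov(p[4],0),ch=cov(0,0,0)).items():print(n,W(p,q))
print(robot.observe()['time'])
E
```

```text
[ 0.5311  0.0924 -0.4036  1.6167  1.4069]
[[-0.1304 -0.3016]
 [ 0.502  -0.276 ]
 [ 0.1278 -0.376 ]
 [-0.0371  0.2448]
 [-0.314  -0.8077]
 [-0.2305 -0.3634]
 [-0.1765 -1.0094]
 [ 0.0175 -0.1287]
 [ 0.0539  1.703 ]
 [ 0.6894  0.9789]
 [-0.7801 -0.5799]]
fe [0.4713 0.1179 0.2189]
fh [0.474  0.1167 0.154 ]
ce [0.5763 0.0731 0.31  ]
ch [0.5982 0.0637 0.166 ]
1.6
```

View pics/wrist0.png

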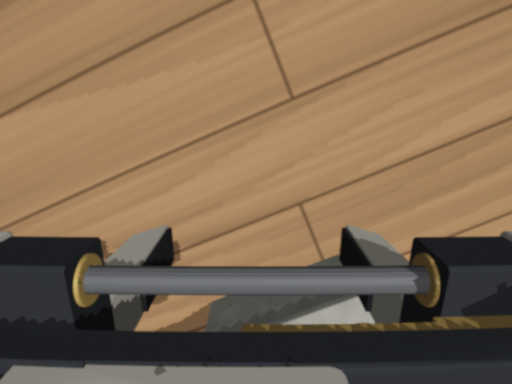

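```bash
cat >> fit.py <<'E'
P0=[ 0.5311,  0.0924, -0.4036,  1.6167,  1.4069]
def inbox(w,p=P0): return R(p[2]).T@(np.array(w)-np.array([p[0],p[1],.102]))*1000
E
python3 - <<'E'
from fit import *
ct,cs=pickle.load(open('cams.pkl','rb'))
o=robot.observe();print(robot.grasp_offset,o['time'],inbox(o['tool_pos']))
print('pot',inbox(atz(ct,177,173,.212)))
E
```

```text
0.0188 1.6 [-452.0474102   231.45457317  124.73711983]
pot [  9.98272508 191.41860654 110.        ]
```

Emit:
move_arm(
  increments=[
    [0,-31,41,0,0,0,0],
    [0,-31,41,0,0,0,0],
    [0,-31,41,0,0,0,0],
    [0,-31,41,0,0,0,0],
    [0,-31,41,0,0,0,0],
    [0,-31,41,0,0,0,0],
    [0,-31,41,0,0,0,0],
    [0,0,0,0,0,0,0],
  ],
)

```text
time: 2.6
tool_pos: [0.3911, 0.1622, 0.2272]
tool_rot: [3.138, -0.004, 1.169]
contact_force: [0.4, 0.5, -0.2]
opening: 0.0164
```

Run:
```python
from fit import *
o=robot.observe();print(o['time'],inbox(o['tool_pos']),o['tool_rot'],o['contact_force'],o['opening'])
```

```text
2.6 [-156.14955048    9.26186906  125.23050282] [ 3.13819678 -0.00364462  1.16932677] [ 0.36089592  0.48622967 -0.22791271] 0.016393049615534807
```

Emit:
move_arm(
  increments=[
    [0,-24,25,12,0,0,0],
    [0,0,25,12,0,0,0],
    [0,0,0,0,0,0,0],
  ],
)

```text
time: 2.98
tool_pos: [0.428, 0.1215, 0.2032]
tool_rot: [3.138, -0.005, 1.17]
contact_force: [-0.4, -0.6, 0.6]
opening: 0.0003
```

Run:
```python
from fit import *
o=robot.observe();print(o['time'],inbox(o['tool_pos']),o['tool_rot'],o['contact_force'],o['opening'])
for n in('wrist','side'): snap(n,n+'1.png')
a=cv2.imread('pics/side1.png');cv2.imwrite('pics/side1z.png',cv2.resize(a[80:230,180:300],None,fx=4,fy=4,interpolation=2))
```

```text
2.975 [-106.28565325  -13.71328984  101.21799619] [ 3.13833181 -0.00530182  1.16951629] [-0.44059938 -0.63863986  0.6191726 ] 0.00032752857241343664
```

View pics/wrist1.png

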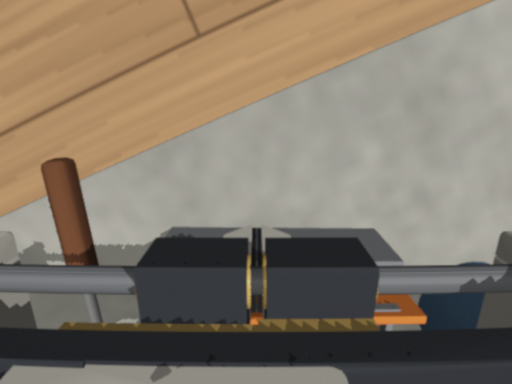

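View pics/side1z.png

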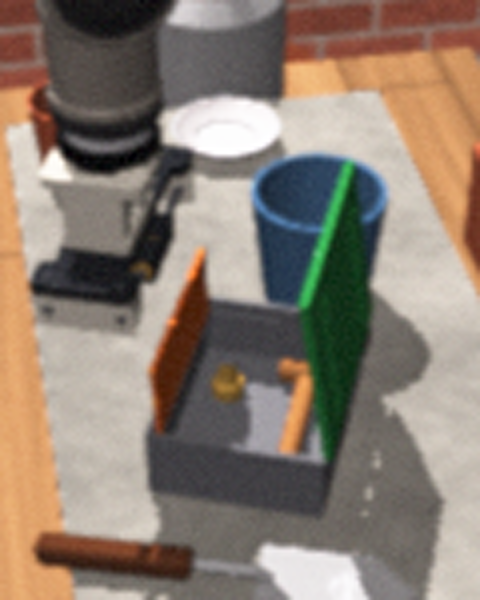

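```bash
python3 - <<'E'
from fit import *
ct,cs=pickle.load(open('cams.pkl','rb'))
t=np.array([.428,.1215,.2032])
for h in(0,.02,.05,.066,.1,.15): print(h,(proj(cs,t+[0,0,h])[0]-[180,80])*4)
E
python3 -c "
import cv2
a=cv2.imread('pics/side1.png');cv2.imwrite('pics/side1y.png',cv2.resize(a[80:190,170:250],None,fx=7,fy=5.4,interpolation=2))"
```

```text
0 [123.60019016 325.33297451]
0.02 [122.07120245 305.13290198]
0.05 [119.70987297 273.92909116]
0.066 [118.4159036  256.82614019]
0.1 [115.58244788 219.36577757]
0.15 [111.19573581 161.34484701]
```

View pics/side1y.png

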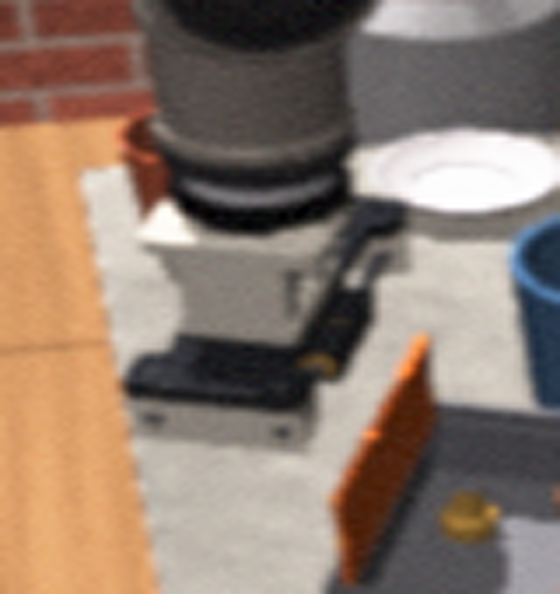

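Emit:
move_arm(
  increments=[
    [0,0,20,0,0,0,0],
    [0,0,8,0,0,0,0],
    [0,0,8,0,0,0,0],
    [0,0,8,0,0,0,0],
    [0,0,7,2.5,0,0,0],
    [0,0,7,3,0,0,0],
    [0,0,5,3.5,0,0,0],
    [0,0,5,4,0,0,0],
  ],
)

```text
time: 4.08
tool_pos: [0.489, 0.0982, 0.192]
tool_rot: [3.139, -0.006, 1.176]
contact_force: [-0.9, 0.5, 2.3]
opening: 0.0005
```

Run:
```python
from fit import *
o=robot.observe();print(o['time'],inbox(o['tool_pos']),o['tool_rot'],o['contact_force'],o['opening'])
for n in('side',): snap(n,n+'2.png')
a=cv2.imread('pics/side2.png');cv2.imwrite('pics/side2z.png',cv2.resize(a[80:230,180:300],None,fx=4,fy=4,interpolation=2))
```

```text
4.075 [-40.95201813 -11.21455757  90.02793326] [ 3.13894692 -0.00593324  1.17572994] [-0.89017074  0.45443111  2.27342039] 0.0004834013418638371
```

View pics/side2z.png

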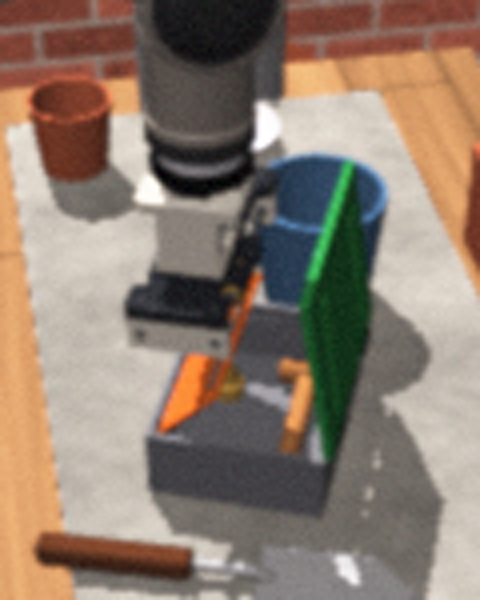

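Emit:
move_arm(
  increments=[
    [0,0,5,4,0,0,0],
    [0,0,5,5,0,0,0],
    [0,0,3,5.5,0,0,0],
    [0,0,3,6,0,0,0],
    [0,0,2,6,0,0,0],
    [0,0,1,5,0,0,0],
    [0,0,0,3,0,0,0],
  ],
)

```text
time: 5.0
tool_pos: [0.5081, 0.0906, 0.1562]
tool_rot: [3.139, -0.006, 1.176]
contact_force: [-12.0, -0.2, 34.7]
opening: 0.0002
```

Run:
```python
from fit import *
o=robot.observe();print(o['time'],inbox(o['tool_pos']),o['tool_rot'],o['contact_force'],o['opening'])
```

```text
5.0 [-20.40033241 -10.69822979  54.2160748 ] [ 3.13902939 -0.00627625  1.17564624] [-11.95934515  -0.15484836  34.72817912] 0.000178014478121154
```

Emit:
move_arm(
  increments=[
    [0,0,0,-5,0,0,0],
    [0,0,-10,-30,0,0,0],
    [0,0,-10,-40,0,0,0],
    [0,0,0,-40,0,0,0],
    [0,0,0,-40,0,0,0],
    [0,0,0,-40,0,0,0],
    [0,0,0,0,0,0,0],
  ],
)

```text
time: 5.88
tool_pos: [0.489, 0.0974, 0.3571]
tool_rot: [3.135, -0.007, 1.176]
contact_force: [-0.3, 0.2, -0.1]
opening: 0.0007
```

Run:
```python
from fit import *
o=robot.observe();print(o['time'],inbox(o['tool_pos']),o['tool_rot'],o['contact_force'],o['opening'])
c=snap('side','side3.png');d=snap('wrist','wrist3.png');t=snap('top','top3.png')
a=cv2.imread('pics/side3.png');cv2.imwrite('pics/side3z.png',cv2.resize(a[110:230,180:300],None,fx=5,fy=5,interpolation=2))
# predicted flat flap corners
P=np.array([W(P0,flap(al,y,s,o2)) for al in(0,.1) for y in(-.078,.078) for s,o2 in((0,.0025),(.065,.0025))])
print((proj(c,P)-[180,110])*5+2)
```

```text
5.875 [-40.66509195 -11.96722903 255.07353696] [ 3.13518777 -0.00729237  1.17573843] [-0.25022266  0.16137985 -0.14365564] 0.0006626962267484902
[[202.2709931  391.94967905]
 [305.46469164 407.20160195]
 [260.98673352 237.6213849 ]
 [355.62222839 250.55881945]
 [201.87841899 391.90638481]
 [304.48880185 399.33685994]
 [260.62609166 237.58665077]
 [354.90509106 242.8350987 ]]
```

View pics/side3z.png

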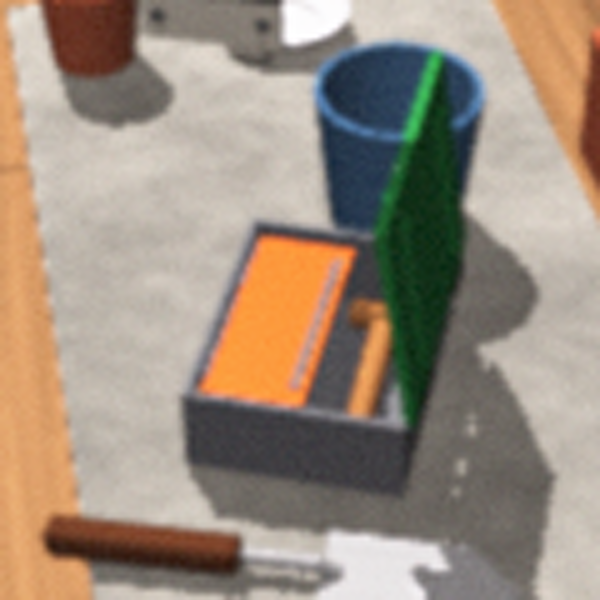

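View pics/wrist3.png

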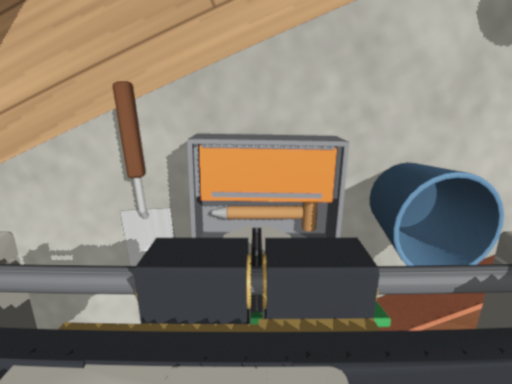

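Emit:
move_arm(
  increments=[
    [0,0,45,0,0,0,0],
    [0,0,45,0,0,0,0],
    [0,0,45,0,0,0,0],
    [0,0,8,0,0,0,0],
    [0,0,0,30,0,0,0],
    [0,0,0,30,0,0,0],
    [0,0,0,14,0,0,0],
    [0,0,0,0,0,0,0],
  ],
)

```text
time: 7.02
tool_pos: [0.6175, 0.0427, 0.2657]
tool_rot: [-3.122, 0.002, 1.177]
contact_force: [0.1, 0.3, 0.0]
opening: 0.0007
```

Run:
```python
from fit import *
o=robot.observe();print(o['time'],inbox(o['tool_pos']),o['tool_rot'],o['contact_force'],o['opening'])
c=snap('side','side4.png')
a=cv2.imread('pics/side4.png');cv2.imwrite('pics/side4z.png',cv2.resize(a[60:210,200:340],None,fx=4,fy=4,interpolation=2))
```

```text
7.025 [ 98.94248033 -11.754489   163.66225556] [-3.12240446e+00  1.74833623e-03  1.17736134e+00] [0.06504459 0.25976872 0.03014557] 0.0006537762536208522
```

View pics/side4z.png

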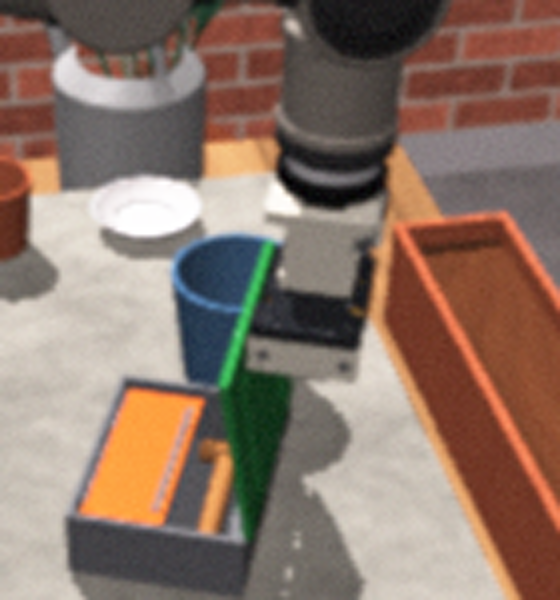

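Emit:
move_arm(
  increments=[
    [0,0,-12,-10,0,0,0],
    [0,0,-12,0,0,0,0],
    [0,0,-8,0,0,0,0],
    [0,0,-8,1,0,0,0],
    [0,0,-8,2,0,0,0],
    [0,0,-8,2,0,0,0],
    [0,0,-8,3,0,0,0],
  ],
)

```text
time: 7.95
tool_pos: [0.5569, 0.0688, 0.2738]
tool_rot: [-3.133, -0.002, 1.177]
contact_force: [2.9, -1.1, 0.2]
opening: 0.0005
```

Run:
```python
from fit import *
o=robot.observe();print(o['time'],inbox(o['tool_pos']),o['tool_rot'],o['contact_force'],o['opening'])
c=snap('side','side5.png')
a=cv2.imread('pics/side5.png');cv2.imwrite('pics/side5z.png',cv2.resize(a[60:210,200:340],None,fx=4,fy=4,interpolation=2))
```

```text
7.95 [ 32.99412052 -11.58022586 171.8432008 ] [-3.13338142e+00 -1.93829249e-03  1.17742838e+00] [ 2.88277157 -1.08730734  0.19534615] 0.0004612037577952678
```

View pics/side5z.png

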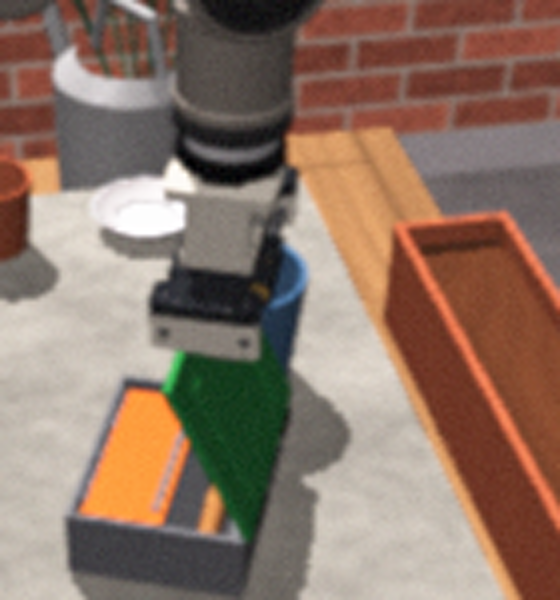

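Emit:
move_arm(
  increments=[
    [0,0,-10,6,0,0,0],
    [0,0,-10,6,0,0,0],
    [0,0,-9,8,0,0,0],
    [0,0,-8.5,8,0,0,0],
    [0,0,-7,9,0,0,0],
    [0,0,-7,9,0,0,0],
    [0,0,-5,9,0,0,0],
    [0,0,-4,7,0,0,0],
  ],
)

```text
time: 9.0
tool_pos: [0.4965, 0.0941, 0.2093]
tool_rot: [-3.133, -0.002, 1.178]
contact_force: [1.0, -0.5, 1.4]
opening: 0.0001
```

Run:
```python
from fit import *
o=robot.observe();print(o['time'],inbox(o['tool_pos']),o['tool_rot'],o['contact_force'],o['opening'])
c=snap('side','side6.png')
a=cv2.imread('pics/side6.png');cv2.imwrite('pics/side6z.png',cv2.resize(a[60:210,200:340],None,fx=4,fy=4,interpolation=2))
```

```text
9.0 [-32.51246481 -11.99864831 107.29715771] [-3.13307910e+00 -2.23364470e-03  1.17787239e+00] [ 0.96020258 -0.4976029   1.37713322] 0.00013469723054450908
```

View pics/side6z.png

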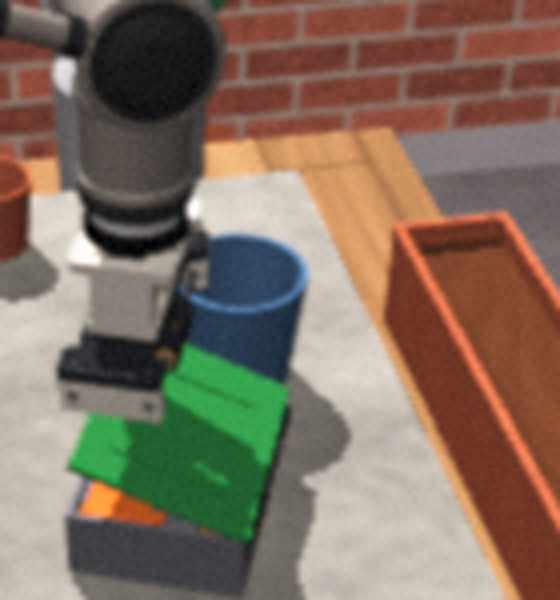

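Emit:
move_arm(
  increments=[
    [0,0,-2,6,0,0,0],
    [0,0,-2,6,0,0,0],
    [0,0,-1,5,0,0,0],
    [0,0,-1,5,0,0,0],
    [0,0,0,4,0,0,0],
    [0,0,0,4,0,0,0],
    [0,0,0,3,0,0,0],
  ],
)

```text
time: 9.93
tool_pos: [0.4888, 0.0973, 0.1732]
tool_rot: [-3.129, -0.001, 1.178]
contact_force: [-0.1, 1.0, 1.5]
opening: 0.0008
```

Run:
```python
from fit import *
o=robot.observe();print(o['time'],inbox(o['tool_pos']),o['tool_rot'],o['contact_force'],o['opening'])
```

```text
9.925 [-40.85368286 -12.16192596  71.2020726 ] [-3.12909230e+00 -1.49262440e-03  1.17778016e+00] [-0.09181282  1.01106107  1.46010933] 0.0007542016084947653
```

Emit:
move_arm(
  increments=[
    [0,0,0,2,0,0,0],
    [0,0,0,1.5,0,0,0],
    [0,0,0,1.5,0,0,0],
  ],
)

```text
time: 10.3
tool_pos: [0.4887, 0.0973, 0.17]
tool_rot: [-3.13, -0.002, 1.178]
contact_force: [-6.6, 0.7, 18.2]
opening: 0.0002
```

Run:
```python
from fit import *
o=robot.observe();print(o['time'],inbox(o['tool_pos']),o['contact_force'])
```

```text
10.3 [-40.94547118 -12.12492589  67.99198836] [-6.62097258  0.69057109 18.17454536]
```

Emit:
move_arm(
  increments=[
    [0,0,0,0.5,0,0,0],
    [0,0,0,-5,0,0,0],
    [0,0,0,-25,0,0,0],
    [0,0,-20,-40,0,0,0],
    [0,0,-40,-40,0,0,0],
    [0,0,-40,-40,0,0,0],
    [0,0,-40,0,0,0,0],
    [0,0,0,0,0,0,0],
  ],
)

```text
time: 11.3
tool_pos: [0.3585, 0.1506, 0.3274]
tool_rot: [-3.132, -0.003, 1.176]
contact_force: [0.7, -0.4, 0.0]
opening: 0.0002
```

Run:
```python
from fit import *
o=robot.observe();print(o['time'],inbox(o['tool_pos']),o['contact_force'])
c=snap('side','side7.png');t=snap('top','top7.png')
a=cv2.imread('pics/side7.png')[100:250,180:300];b=cv2.imread('pics/top7.png')[140:260,140:300]
cv2.imwrite('pics/fin7.png',np.hstack([cv2.resize(a,(400,500),interpolation=2),cv2.resize(b,(400,300),interpolation=2)[np.r_[0:300,np.zeros(200,int)]]]))
P=np.array([W(P0,cov(al,y,.146,.004)) for al in(0,.05) for y in(-.093,.093)])
print((proj(c,P)-[180,100])*400/120)
```

```text
11.3 [-181.62867366  -14.2866221   225.35581499] [ 0.65790231 -0.40911047  0.01316052]
[[116.95201276 291.68515715]
 [165.22212156 169.43612096]
 [116.94599227 285.83752273]
 [165.40884518 163.70448152]]
```

View pics/fin7.png

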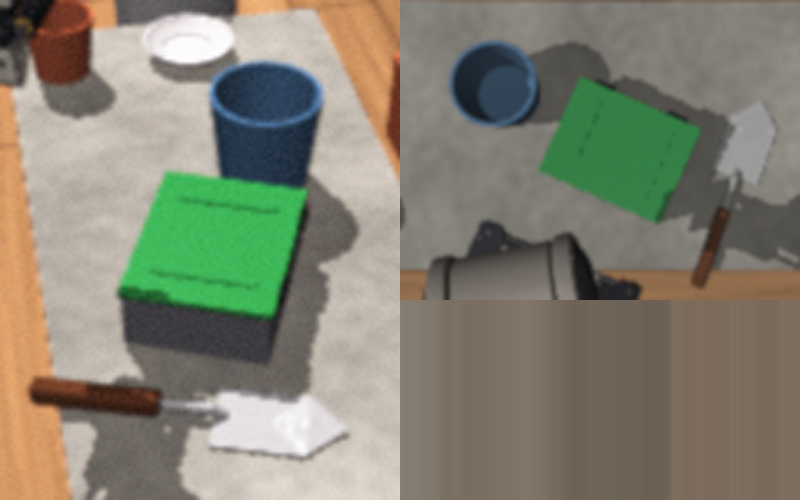

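The pictures show the cover level on the rim. In the side crop its free-edge corners are at about (120,293) and (167,173), against (117,292) and (165,169) predicted for fully shut. The pot, trowel, saucer and clay pot stand where they were.

```bash
python3 -c "
from cell import robot
print(robot.hand_in())"
```

```text
the job is handed in; nothing more can be done
None
```

The potting box is closed and the job handed in at about 11.3 s. With shut fingertips I pushed the orange flap down flat, then went over and behind the green cover and pushed it slowly shut on top.

- **Flap:** it met its stop with the fingertips at 54.2 mm in the box frame (54.5 mm expected), pressed with about 35 N. The side picture afterwards fitted a flat flap, though the box wall half hid one corner.
- **Cover:** it met its stop at 68.0 mm (68 mm expected), at about 18 N. I then pressed 0.5 mm more without reading the force. In the last side picture its edge lies within 1–2 camera pixels of where it should be when shut.
- **Other things:** the pot, trowel, saucer and clay pot look unmoved. I did not measure them, and I did not check the funnel and sprayer in the last pictures. The dibber looked unmoved after the flap was down. The nozzle is hidden under the flap, so I could not check it.
- **Robot:** it ended clear of the box, with no contact force beyond sensor noise.

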